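Clear the lamp bench: sort glass and cork

ROBOT

A 6-joint arm with a two-finger parallel gripper is mounted at the origin on a cart in front of the work surface, level with it; the furniture and walls round the work are solid. World frame = base frame: x ahead of the robot, y to its left, z up, the work surface at z = 0. Lengths are in mm, angles in rad, forces in N, time in s.
With the tool pointing down it reaches from about 275 to 750 mm from the base axis. Payload 10.2 kg.
Tool frame: the origin (TCP) lies midway between the tips of the shut fingers; the grasp point (between the pads) lies ctrl.grip_depth behind it (ctrl.grip_depth is the distance from the TCP to the grasp point, in mm); z points along the fingers, x is the direction in which the jaws open and shut, and the axes are right-handed (so a half turn about z gives the same grasp; the last joint's range is limited). The gripper opens to 85 mm and grips with 20 to 120 N. Pads are 22 mm wide; open, the fingers measure 114 mm over their backs; the gripper's body (76 mm by 85 mm) begins 54 mm behind the grasp point. The pads swing forward as they close: fully open they stand 13 mm farther back than shut.
Start: joints at [-1.477, 0.313, 1.498, -0, 1.331, -0.223], TCP at [163.539, -498.885, 231.294] pointing down, gripper open.
Joint ranges: [-2.94, 2.94], [-0.97, 2.17], [0.19, 2.56], [-1.23, 4.37], [0.02, 3.11], [-2.88, 2.88]. Speed limits (rad/s): [2.39, 2.39, 3.01, 3.14, 3.14, 3.14].

INTERFACE

Orientations are given as a unit quaternion [x, y, z, w].
In Python, from bench import ctrl gives the robot as it stands. The module is installed in compiled form; this text tells all that it offers. Calls block until the motion is done:
- ctrl.movep(position, orientation): joint-space move of the TCP to a pose.
- ctrl.move_l(position, rot=None, velocity=150, stop_force=None): straight line of the TCP; rot=None keeps the orientation; velocity is the mean speed in mm/s. With stop_force (N) it stops when the force on the tool has changed by that much, and returns True; else False.
- ctrl.movej(angles): joint-space move.
- ctrl.set_gripper(opening, grasp_force=None): opening from 0.0 (shut) to 1.0 (fully open); grasp_force is the grip in N (None keeps the last); returns when the fingers have stopped.
- ctrl.hold(seconds).
- ctrl.ik(position, orientation): joint angles nearest the present ones, or None.
- ctrl.camera(name): name is "side" or "top"; returns (picture, depth): 420x560x3 uint8, red, green, blue; 420x560 float32, mm along the optical axis (not along the pixel's ray), 0 where there is no reading.
- ctrl.camera_params(name): a dict with "vfov" (degrees; the focal length in pixels is half the picture's height over the tangent of half this angle, whatever the lens; pixels are square), "cx", "cy" (the principal point, pixels), "T" (4x4, takes a point from camera to world coordinates). Camera axes: x right, y down, z forward; pixel columns grow to the right and rows downward; lengths in mm; the calibration is good to about 2 mm. A picture is of the moment at which its call begins. camera_params takes no time and is no camera call.
A pose or a line that the arm cannot do raises ctrl.MotionError and nothing moves.
- ctrl.finish_job(): hands the job in, once; it reports no verdict.
Trained networks look in the newest picture that a camera, given by its name, has taken for a name from the list of things; names that differ only in an ending like _2 or _b are one class to them, and where a whole thing is asked for, a point or a joint stands for the part that bears it (a point fixed in the world has none). Each returns a list of dicts, best first, with "confidence" (0 to 1); they miss things now and then, are a little off and sometimes report something else, mostly with a low value. They report only what shows in the picture. A call takes as long as a camera call.
- ctrl.regions_of(camera, query): "pixels" (420x560 bool, what is visible of it) and "extent" ([centre column, centre row, width, height] in pixels, round what is visible of it).
- ctrl.pinpoint(camera, query): "location" ([row, column] in pixels: a listed point, or the origin of a listed thing).
Readings, each from a call of its own:
- ctrl.get_time_s(): time.
- ctrl.get_joints(): joint angles.
- ctrl.get_joint_vel(): joint speeds.
- ctrl.get_tau(): joint torques, N m.
- ctrl.get_tool_pos(): TCP position.
- ctrl.get_orientation(): TCP orientation.
- ctrl.get_contact_force(): force on the tool from outside, world axes, zero at the start.
- ctrl.get_moment(): the same for the moment, N m.
- ctrl.get_opening(): opening from 0.0 (shut) to 1.0 (fully open).
Only numpy, scipy, OpenCV 4.12 (cv2) and the standard library are available. Lean on these libraries where they do the work, as an engineer would, in place of code of your own. Each camera call takes 0.05 s, during which the arm holds its last target.

TASK

Clear the bench before the burner is lit: lay the two loose test tubes in free notches of the wide wooden-footed rest and the green and the pink rod in free notches of the fine blue rest, each piece down in a notch of its own and roughly centred across both strips, and drop the cork into the amber jar. Set the glass down rather than letting it fall, and leave the tube and the rod that are already in the rests where they lie.

Things in the scene. Friction and masses are not known exactly. Their poses are not given: they have to be found in the camera images.
- tube_a: Loose clear test tube (white-looking thin glass) lying on the bench, 142 mm long, 21 mm thick. Origin: middle of its length, on its underside; y along its length, z up.
- tube_b: Second loose clear test tube, same size and axes as tube_a (142 mm long, 21 mm thick, origin under its middle, y along its length).
- rod_green: Loose pale green glass rod lying on the bench, 133 mm long, 8 mm thick. Origin: middle of its length, on its underside; y along its length, z up.
- rod_pink: Loose pale pink glass tube, thin as a rod, lying on the bench, 112 mm long, 10 mm thick. Origin: middle of its length, on its underside; y along its length, z up.
- stopper: Loose brown tapered cork standing on the bench small end down, 28 mm across the top, 26 mm high. Origin: centre of its underside, z up.
- wide_rest: Fixed rest on a pale wooden foot plate (94 x 184 x 8 mm). Two 12 mm wide folded steel strips run along y at x = -33 and +33 mm, 54 mm free between them; test tubes lie along x across both. Origin: centre of the underside, z up. Three wide notches at y = -54, 0, +54 mm: flat floor 26 mm wide at z = 28, flaring to 44 mm at z = 43. The one at +54 is taken.
- fine_rest: Fixed rest on a blue-painted foot plate (94 x 144 x 8 mm). Two 12 mm wide folded steel strips run along y at x = -33 and +33 mm, 54 mm free between them; rods lie along x across both. Origin: centre of the underside, z up. Three narrow notches at y = -40, 0, +40 mm: flat floor 14 mm wide at z = 28, flaring to 28 mm at z = 37. The middle one is taken.
- amber_jar: Fixed open amber glass jar standing upright, 57 mm across, 62 mm high, mouth about 44 mm wide inside, floor 4 mm thick. Origin: centre of its underside, z up. (The fixed bench burner, 190 mm high, stands between the jar and the loose pieces: pass over it well clear.)
- racked_tube: Clear test tube (142 x 21 mm) already lying in the wide rest, to be left there. Origin under its middle, y along its length.
- racked_rod: Thin clear glass tube (169 mm long, 8 mm thick; white-looking) already lying in the middle notch of the fine rest, to be left there. Origin under its middle, y along its length.

How it is judged:
By the outcome, as a careful person would: the job done as asked, in the order asked, and still so for the second after the job is handed in, with the robot touching nothing.
It also fails if it takes over 134 s, if anything falls off the work surface, if the arm or the gripper's body presses on something with over 40 N, if the wrist force passes 120 N, or if a joint passes its speed limit or range.

## Working session

There is one attempt and no reset: what is moved stays moved. The work goes in short steps, each a Python script; the robot and the scene stay as the last script left them, time stands still between calls to the robot, and variables do not carry over. Pictures are saved under pics/ and viewed, and the job is handed in when it is done.

```bash
mkdir -p pics; ls
python3 - <<'E'
from bench import ctrl
import cv2,numpy as np
for n in ("top","side"):
    p,d=ctrl.camera(n); cv2.imwrite(f"pics/{n}0.png",p[:,:,::-1]); np.savez(f"pics/{n}0.npz",p=p,d=d)
    print(n,ctrl.camera_params(n))
print(ctrl.grip_depth,ctrl.get_time_s(),ctrl.get_orientation())
E
```

```text
pics
top {'vfov': 56.23366245958622, 'cx': 280.95138909335225, 'cy': 215.18428935361112, 'T': array([[ 1.39776457e-02, -9.93827922e-01,  1.10048567e-01,
         3.84172733e+02],
       [-9.99791634e-01, -1.22537200e-02,  1.63259202e-02,
         1.06731444e+01],
       [-1.48766510e-02, -1.10253835e-01, -9.93792120e-01,
         1.07060725e+03],
       [ 0.00000000e+00,  0.00000000e+00,  0.00000000e+00,
         1.00000000e+00]])}
side {'vfov': 53.18865976049585, 'cx': 279.0573870462259, 'cy': 207.1593771708897, 'T': array([[-9.79806218e-01, -1.19185108e-01,  1.60544961e-01,
         3.60644846e+02],
       [-1.99922442e-01,  5.70768633e-01, -7.96400769e-01,
         8.76734939e+02],
       [ 3.28508384e-03, -8.12414967e-01, -5.83070433e-01,
         6.76574395e+02],
       [ 0.00000000e+00,  0.00000000e+00,  0.00000000e+00,
         1.00000000e+00]])}
18.700000000000003 0.1 [ 8.09797639e-01 -5.86709004e-01 -3.76696310e-04 -4.30962854e-04]
```

View pics/top0.png

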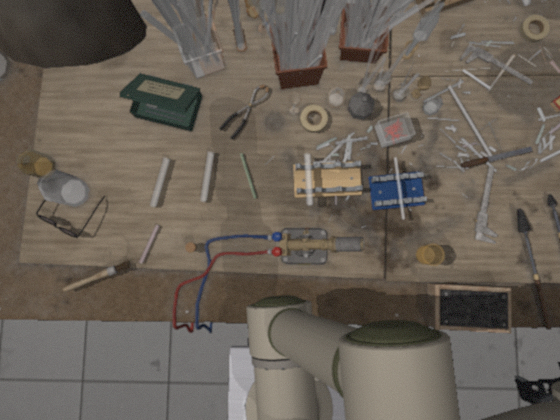

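View pics/side0.png

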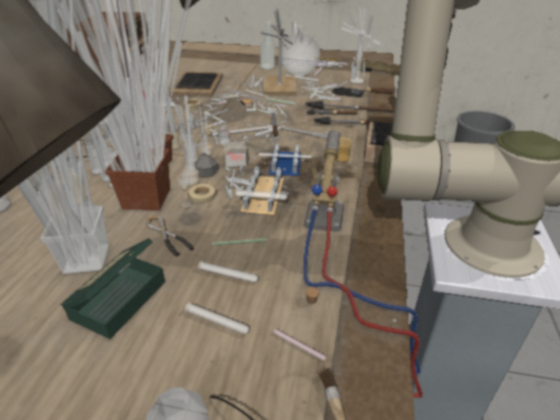

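The top view shows the two tubes at about (160,181) and (208,176), the green rod at (248,175), the pink rod at (149,243) and the cork near (192,246). The wide rest is at (327,180), the fine rest at (398,190), the amber jar at (431,254) and the burner around (305,245). Next I'll measure them.

```bash
cat > h.py <<'E'
from bench import ctrl
import cv2,numpy as np
def proj(cam,d,rows,cols):
    P=ctrl.camera_params(cam); f=210/np.tan(np.radians(P['vfov']/2))
    z=np.asarray(d,float); X=np.stack([(cols-P['cx'])/f*z,(rows-P['cy'])/f*z,z,np.ones_like(z)])
    return (P['T']@X)[:3].T
def ray(cam,rows,cols,zw):
    P=ctrl.camera_params(cam); f=210/np.tan(np.radians(P['vfov']/2))
    r=np.stack([(cols-P['cx'])/f,(rows-P['cy'])/f,np.ones_like(cols,float)]); r=P['T'][:3,:3]@r
    o=P['T'][:3,3]; s=(zw-o[2])/r[2]; return (o[:,None]+r*s).T
def pix(cam,pts):
    P=ctrl.camera_params(cam); f=210/np.tan(np.radians(P['vfov']/2))
    q=np.linalg.inv(P['T'])@np.c_[np.atleast_2d(pts),np.ones(len(np.atleast_2d(pts)))].T
    return np.stack([q[0]/q[2]*f+P['cx'],q[1]/q[2]*f+P['cy']]).T
def seg(cam,q,zw,d=None):
    out=[]
    for r in ctrl.regions_of(cam,q):
        rr,cc=np.nonzero(r['pixels'])
        if len(rr)<5: continue
        p=ray(cam,rr.astype(float),cc.astype(float),zw)[:,:2]
        (cx,cy),(w,h),a=cv2.minAreaRect(p.astype(np.float32))
        m=p.mean(0); u,s,v=np.linalg.svd(p-m,full_matrices=False)
        zz=''
        if d is not None:
            dd=d[rr,cc]; k=dd>0; zz=np.round(np.percentile(proj(cam,dd[k],rr[k],cc[k])[:,2],[5,50,95]),0)
        out.append((r['confidence'],m,np.array([cx,cy]),np.degrees(np.arctan2(v[0,1],v[0,0]))%180,(w,h),zz,r['extent']))
    return out
E
python3 - <<'E'
from h import *
np.set_printoptions(precision=1,suppress=True)
for cam in ("top","side"):
    p,d=ctrl.camera(cam)
    for q,z in (("tube_a",10),("rod_green",4),("rod_pink",5),("stopper",20),("wide_rest",30),("fine_rest",30),("amber_jar",60),("racked_tube",40),("racked_rod",33)):
        print(cam,q)
        for o in seg(cam,q,z,d)[:4]: print('  ',"%.2f"%o[0],o[1],o[2],"%.1f"%o[3],np.round(o[4]),o[5],np.round(o[6]))
        if q in("wide_rest","fine_rest","amber_jar","stopper"):
            for o in ctrl.pinpoint(cam,q)[:2]:
                l=o['location']; print('   pin %.2f'%o['confidence'],l,ray(cam,np.array([l[0]]),np.array([l[1]]),0))
E
```

```text
top tube_a
   0.88 [608.  234.8] [606.7 234.1] 173.3 [ 20. 139.] [10. 17. 21.] [207. 177.  10.  51.]
   0.82 [585. 366.] [588.2 364.2] 166.4 [ 25. 143.] [ 0. 17. 21.] [159. 181.  16.  54.]
top rod_green
   0.52 [618.2 124.9] [613.8 122.6] 18.4 [130.  10.] [ 2.  7. 10.] [248. 174.  12.  46.]
   0.34 [601.9 237.2] [606.6 236.3] 173.0 [ 19. 137.] [12. 18. 22.] [208. 177.  13.  46.]
top rod_pink
   0.59 [419.5 388. ] [418.2 388.1] 157.6 [ 12. 109.] [ 0.  9. 12.] [148. 245.  16.  36.]
top stopper
   pin 0.47 [249.4, 191.4] [[406.  270.9   0. ]]
   pin 0.46 [179.5, 162.4] [[598.5 359.4   0. ]]
top wide_rest
   0.74 [598.2 -99.5] [598.1 -94.6] 93.4 [ 93. 182.] [ 4.  8. 42.] [328. 180.  72.  34.]
   0.55 [410.7 268.1] [411.6 267.6] 75.4 [21. 21.] [21. 25. 29.] [189. 248.   9.   5.]
   0.47 [ 399.4 -363.6] [ 399.3 -362.9] 95.5 [57. 76.] [-0. 25. 62.] [428. 255.  30.  25.]
   pin 0.94 [179.6, 325.4] [[603.2 -93.2   0. ]]
top fine_rest
   0.66 [ 569.3 -278.2] [ 569.8 -280.4] 97.4 [ 92. 146.] [ 4.  8. 37.] [395. 189.  56.  40.]
   pin 0.59 [188.7, 395.9] [[ 579.9 -286.8    0. ]]
   pin 0.43 [180
[... 1561 characters left out ...]
   0.64 [415.1 405.7] [417.7 404.9] 157.7 [ 14. 111.] [-1.  8. 10.] [299. 345.  53.  32.]
   0.39 [582.3 379. ] [583.7 378.9] 166.3 [ 23. 145.] [-0. 16. 19.] [220. 319.  65.  34.]
   pin 0.87 [165.4, 286.2] [[ 570.5 -277.5    0. ]]
   pin 0.21 [346.3, 299.2] [[419.3 387.3   0. ]]
side amber_jar
   0.61 [ 392.7 -316.2] [ 392.  -315.3] 91.2 [ 43. 153.] [ 7. 41. 61.] [345. 149.  10.  23.]
   pin 0.84 [158.3, 342.0] [[ 398.6 -361.3    0. ]]
   pin 0.72 [195.9, 264.4] [[599.3 -93.1   0. ]]
side racked_tube
   0.84 [600.3 -41.3] [597.3 -43.3] 2.2 [141.  40.] [ 6. 42. 47.] [263. 194.  53.  12.]
   0.60 [416.  412.4] [417.  411.8] 158.3 [ 14. 106.] [-2.  8. 10.] [299. 346.  52.  31.]
side racked_rod
```

Run:
```python
import cv2
a=cv2.imread('pics/top0.png')[120:280,280:460]; cv2.imwrite('pics/z1.png',cv2.resize(a,None,fx=4.2,fy=3.7*1.0,interpolation=cv2.INTER_CUBIC))
a=cv2.imread('pics/top0.png')[130:290,20:270]; cv2.imwrite('pics/z2.png',cv2.resize(a,None,fx=3.2,fy=3.2,interpolation=cv2.INTER_CUBIC))
```

```text
(no output)
```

View pics/z1.png

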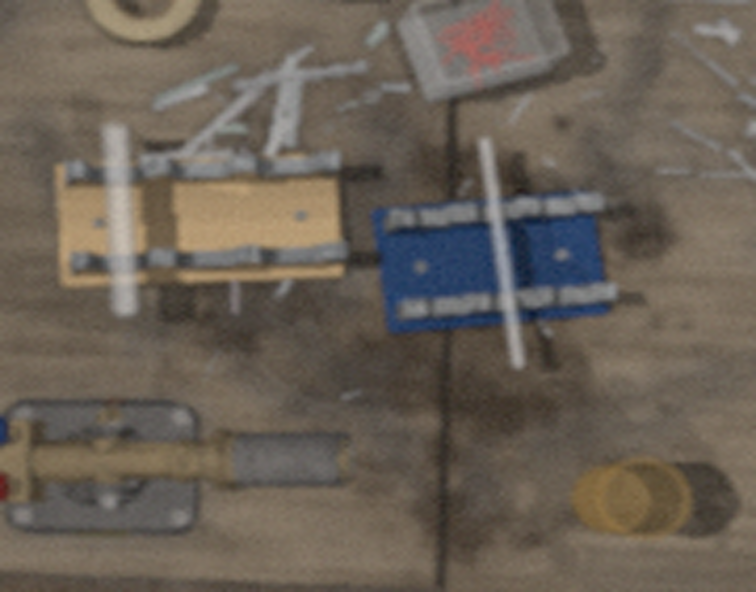

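View pics/z2.png

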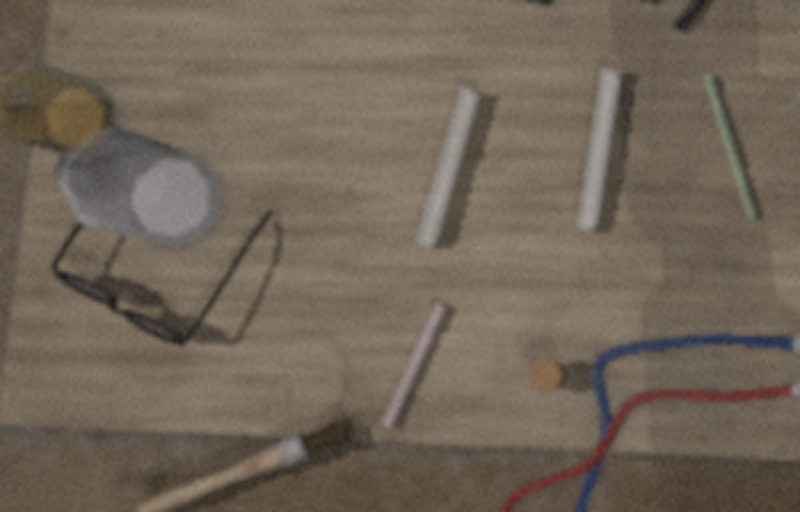

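Run:
```python
from h import *
np.set_printoptions(precision=1,suppress=True)
for cam in ("top","side"):
    p,d=ctrl.camera(cam)
    rr,cc=np.indices(d.shape); P=proj(cam,d.ravel(),rr.ravel(),cc.ravel()); P[d.ravel()==0]=1e6
    hsv=cv2.cvtColor(p,cv2.COLOR_RGB2HSV).reshape(-1,3)
    # bench z offset
    k=(abs(P[:,0]-500)<60)&(abs(P[:,1]-200)<150); print(cam,'bench z',np.median(P[k,2]))
    for nm,c,L in (("wide",(598,-95),184),("fine",(570,-281),144)):
        k=(abs(P[:,0]-c[0])<75)&(abs(P[:,1]-c[1])<110)
        col=(hsv[:,0]>12)&(hsv[:,0]<25)&(hsv[:,1]>70)&(hsv[:,2]>130) if nm=="wide" else (hsv[:,0]>100)&(hsv[:,0]<130)&(hsv[:,1]>120)
        q=P[k&col&(P[:,2]>3)&(P[:,2]<14)]
        if len(q)<10: print(nm,len(q));continue
        r=cv2.minAreaRect(q[:,:2].astype(np.float32)); print(nm,'plate',len(q),q[:,2].mean(),r)
        s=P[k&(P[:,2]>26)&(P[:,2]<60)&(abs(P[:,0]-c[0])<47)]
        np.save(f"pics/{cam}_{nm}.npy",s)
        r=cv2.minAreaRect(s[:,:2].astype(np.float32)); print(nm,'strips',len(s),r)
    for nm,c in (("jar",(399,-360)),("burner",(415,-40)),("stopper",(410,272))):
        k=(abs(P[:,0]-c[0])<55)&(abs(P[:,1]-c[1])<(90 if nm=="burner" else 50))
        for lo,hi in ((6,16),(16,30),(50,70),(70,120),(120,200)):
            q=P[k&(P[:,2]>lo)&(P[:,2]<hi)]
            if len(q)>3: print(nm,lo,hi,len(q),q.min(0),q.max(0),q.mean(0))
    k=P[(P[:,2]>60)&(P[:,2]<600)&(P[:,0]>270)&(P[:,0]<760)&(P[:,1]<420)&(P[:,1]>-420)]
    H=cv2.resize(np.zeros((1,1)),(1,1))
    for x0 in range(280,760,60):
        print(x0,[int(k[(k[:,0]>=x0)&(k[:,0]<x0+60)&(k[:,1]>=y0)&(k[:,1]<y0+60),2].max(initial=0)) for y0 in range(-420,420,60)])
```

```text
top bench z -0.8942725310855622
wide plate 1052 7.333429494379251 ((598.9161376953125, -95.79998779296875), (90.01830291748047, 183.92575073242188), 1.1826448440551758)
wide strips 720 ((599.5013427734375, -95.80540466308594), (92.28020477294922, 173.59385681152344), 1.783020257949829)
fine plate 897 7.27840399559203 ((570.2545166015625, -284.78533935546875), (87.58910369873047, 143.5479736328125), 2.668390989303589)
fine strips 531 ((567.053955078125, -262.51287841796875), (93.3670883178711, 180.21243286132812), 8.558053970336914)
jar 6 16 62 [ 375.5 -385.2    6.1] [ 423.3 -332.5   15.9] [ 401.3 -361.7   10.7]
jar 16 30 68 [ 375.6 -385.    16.2] [ 423.2 -332.9   29.8] [ 399.  -358.9   23.6]
jar 50 70 148 [ 373.5 -387.1   50.1] [ 427.  -331.7   65.5] [ 400.  -363.4   58.8]
burner 6 16 732 [370.2 -99.9   6.1] [465.7  27.3  16. ] [414.5 -40.3  12. ]
burner 16 30 80 [373.8 -90.8  16. ] [459.6  23.5  29.7] [406.6 -30.1  19.4]
burner 70 120 369 [389.  -51.9  84.6] [457.9  33.  120. ] [418.7   2.  105.6]
burner 120 200 937 [ 389.1 -130.   120.2] [459.4  49.1 189.3] [419.9 -51.7 147.2]
stop
[... 1526 characters left out ...]
2.   75.9] [460.5  49.7 119.9] [421.3  10.6 101.3]
burner 120 200 778 [ 389.7 -129.9  120. ] [460.1  49.6 187.6] [421.  -46.8 144.1]
stopper 6 16 132 [356.8 222.1   6. ] [433.5 280.6  15.9] [402.7 238.8   9.3]
stopper 16 30 131 [397.9 255.7  16.2] [425.3 282.3  27.6] [411.6 270.9  23.6]
280 [62, 0, 0, 0, 0, 527, 529, 346, 262, 0, 0, 0, 0, 0]
340 [65, 62, 0, 0, 0, 0, 132, 134, 86, 0, 0, 0, 0, 0]
400 [62, 61, 0, 0, 197, 183, 144, 135, 91, 0, 0, 0, 0, 0]
460 [0, 0, 0, 0, 0, 0, 137, 0, 0, 0, 0, 0, 0, 0]
520 [0, 0, 0, 0, 0, 0, 0, 0, 0, 0, 0, 0, 0, 0]
580 [0, 0, 0, 0, 0, 0, 0, 0, 0, 0, 0, 0, 0, 0]
640 [0, 0, 0, 0, 0, 0, 0, 0, 0, 0, 0, 0, 0, 474]
700 [0, 0, 0, 0, 0, 0, 0, 0, 0, 0, 0, 413, 526, 549]
```

Run:
```python
import numpy as np
np.set_printoptions(precision=1,suppress=True)
from scipy.optimize import least_squares
for nm,c0,a0,rk in (("wide",(600,-97),2.5,54),("fine",(571,-284),6.8,0)):
  for cam in("top","side"):
    s=np.load(f"pics/{cam}_{nm}.npy"); c=np.array(c0,float); a=np.radians(a0)
    for it in range(6):
        R=np.array([[np.cos(a),np.sin(a)],[-np.sin(a),np.cos(a)]]); L=(s[:,:2]-c)@R.T
        half=90 if nm=="wide" else 70
        k=(abs(L[:,1])<half+6)&(abs(abs(L[:,0])-33)<12)&(abs(L[:,1]-rk)>(16 if nm=="wide" else 9))
        x=L[k,0]; y=L[k,1]; sg=np.sign(x)
        A=np.c_[np.ones(k.sum()),y,sg]; co=np.linalg.lstsq(A,x,rcond=None)[0]
        c=c+R.T@np.array([co[0],0]); a-=co[1]
    print(nm,cam,k.sum(),"c",c,"ang %.1f half %.1f"%(np.degrees(a),co[2]),"y ext",np.percentile(y,[1,99]))
    h=np.array([s[k][(y>=b)&(y<b+6),2].max(initial=0) for b in range(-96,96,6)]); print(list(zip(range(-93,99,6),h.round())))
```

```text
wide top 447 c [602.6 -96.9] ang 3.1 half 32.8 y ext [-84.8  87.3]
[(-93, np.float64(0.0)), (-87, np.float64(44.0)), (-81, np.float64(45.0)), (-75, np.float64(44.0)), (-69, np.float64(38.0)), (-63, np.float64(32.0)), (-57, np.float64(32.0)), (-51, np.float64(32.0)), (-45, np.float64(35.0)), (-39, np.float64(35.0)), (-33, np.float64(44.0)), (-27, np.float64(46.0)), (-21, np.float64(49.0)), (-15, np.float64(38.0)), (-9, np.float64(32.0)), (-3, np.float64(31.0)), (3, np.float64(30.0)), (9, np.float64(33.0)), (15, np.float64(36.0)), (21, np.float64(47.0)), (27, np.float64(48.0)), (33, np.float64(47.0)), (39, np.float64(39.0)), (45, np.float64(0.0)), (51, np.float64(0.0)), (57, np.float64(0.0)), (63, np.float64(0.0)), (69, np.float64(35.0)), (75, np.float64(44.0)), (81, np.float64(46.0)), (87, np.float64(48.0)), (93, np.float64(0.0))]
wide side 278 c [602.5 -96.9] ang 3.0 half 32.7 y ext [-85.8  87.1]
[(-93, np.float64(0.0)), (-87, np.float64(44.0)), (-81, np.float64(44.0)), (-75, np.float64(43.0)), (-69, np.float64(39.0)), (-63, np.float64(32.0)), (-57, np.float64(28.0)), (-51, np.float6
[... 1563 characters left out ...]
0)), (-75, np.float64(34.0)), (-69, np.float64(37.0)), (-63, np.float64(38.0)), (-57, np.float64(38.0)), (-51, np.float64(36.0)), (-45, np.float64(0.0)), (-39, np.float64(0.0)), (-33, np.float64(34.0)), (-27, np.float64(37.0)), (-21, np.float64(38.0)), (-15, np.float64(38.0)), (-9, np.float64(34.0)), (-3, np.float64(0.0)), (3, np.float64(0.0)), (9, np.float64(35.0)), (15, np.float64(38.0)), (21, np.float64(40.0)), (27, np.float64(38.0)), (33, np.float64(34.0)), (39, np.float64(28.0)), (45, np.float64(0.0)), (51, np.float64(37.0)), (57, np.float64(37.0)), (63, np.float64(39.0)), (69, np.float64(38.0)), (75, np.float64(0.0)), (81, np.float64(0.0)), (87, np.float64(0.0)), (93, np.float64(0.0))]
```

```bash
cat >> h.py <<'E'
def q(yaw):
    a=np.radians(yaw)/2; return [np.cos(a),np.sin(a),0.,0.]   # tool down, jaw axis at yaw
WC,WA=np.array([602.,-97.]),3.0
FC,FA=np.array([572.8,-284.]),6.1
def notch(C,A,y):
    a=np.radians(A); return C+y*np.array([-np.sin(a),np.cos(a)])
def st(m=''):
    print(m,'t=%.1f'%ctrl.get_time_s(),'tcp',np.round(ctrl.get_tool_pos(),1),'open %.3f'%ctrl.get_opening(),'F',np.round(ctrl.get_contact_force(),1))
def pick(xy,yaw,z,op,hover=90,force=30):
    ctrl.movep([*xy,hover],q(yaw)); ctrl.set_gripper(op)
    hit=ctrl.move_l([*xy,z+15],velocity=200)
    hit=ctrl.move_l([*xy,z],velocity=40,stop_force=8); st('down hit=%s'%hit)
    ctrl.set_gripper(0.0,grasp_force=force); st('gripped')
def place(xy,yaw,z,op,hover=130):
    ctrl.movep([*xy,hover],q(yaw)); st('over'); 
    ctrl.move_l([*xy,z+14],velocity=150)
    hit=ctrl.move_l([*xy,z-3],velocity=25,stop_force=4); st('set hit=%s'%hit)
    ctrl.set_gripper(op); ctrl.move_l([*xy,hover],velocity=200); st('released')
E
python3 - <<'E'
from h import *
a=q(-71.8); print(np.round(a,3))
p,d=ctrl.camera("top"); rr,cc=np.indices(d.shape)
P=proj("top",d.ravel(),rr.ravel(),cc.ravel()); k=P[(d.ravel()>0)&(P[:,2]>200)&(P[:,1]>150)&(P[:,2]<800)]
for lo in range(200,800,60):
    s=k[(k[:,2]>=lo)&(k[:,2]<lo+60)]
    if len(s): print(lo,len(s),s.min(0).round(),s.max(0).round())
st('start')
c=np.array(ctrl.get_tool_pos()); 
ctrl.move_l([*c[:2],330],velocity=250)
ctrl.movep([600,0,330],q(83.1)); st()
ctrl.movep([607,234,150],q(83.1)); st()
ctrl.set_gripper(0.6); print(ctrl.get_joints().__class__, np.round(ctrl.get_joints(),2))
p,d=ctrl.camera("side"); cv2.imwrite("pics/s1.png",p[:,:,::-1])
E
```

```text
[ 0.81  -0.586  0.     0.   ]
200 876 [895. 154. 200.] [988. 331. 260.]
260 334 [882. 167. 260.] [950. 336. 320.]
320 153 [793. 268. 321.] [890. 307. 380.]
380 1115 [715. 284. 380.] [863. 509. 440.]
440 4904 [688. 298. 440.] [824. 505. 500.]
500 2613 [718. 325. 500.] [783. 461. 542.]
start t=1.6 tcp [ 163.5 -498.9  231.3] open 0.999 F [-0.5 -0.3 -0.1]
 t=4.5 tcp [600.   -0.8 330. ] open 1.001 F [-0.  -0.5 -0.2]
 t=5.7 tcp [607.9 232.9 151.2] open 0.999 F [1.1 0.2 0.4]
<class 'numpy.ndarray'> [ 0.19  0.66  1.19  0.    1.3  -1.26]
```

View pics/s1.png

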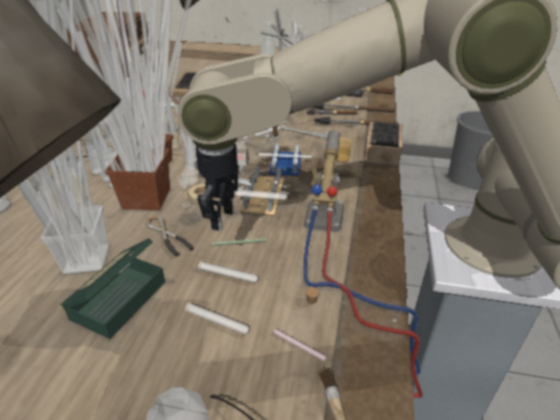

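The arm is hovering with its fingertips at about (220,220), and the nearer tube is at (230,273). I'll check the projection and then pick.

Run:
```python
from h import *
print(pix("side",[[607,234,150],[607,234,10]]))
pick((607,234),83.1,1.5,0.6)
ctrl.move_l([607,234,130],velocity=200); st('lift')
p,d=ctrl.camera("side"); cv2.imwrite("pics/s2.png",p[:,:,::-1])
```

```text
[[223.05445568 222.59122707]
 [227.7121119  272.00091934]]
down hit=False t=7.8 tcp [607.  234.    1.5] open 0.598 F [-0.1  0.2  0.6]
gripped t=8.2 tcp [607.2 234.    1.8] open 0.217 F [-0.8 -0.1  2.3]
lift t=8.9 tcp [606.3 233.8 128.5] open 0.216 F [ 0.1  0.5 -1.5]
```

View pics/s2.png

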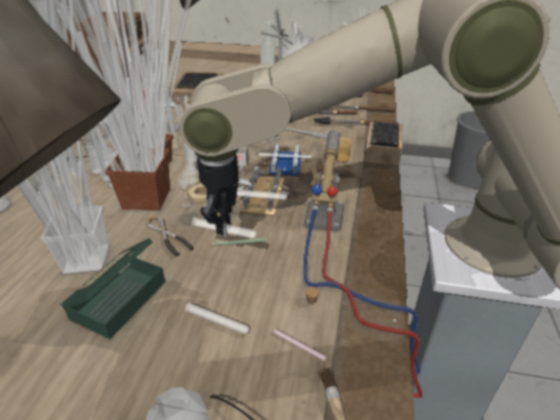

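The tube is held near its middle, spanning (193,222) to (256,235). Next I'll place it in the far notch.

Run:
```python
from h import *
n=notch(WC,WA,-54); print(n)
place(n,93,29.5,0.42)
p,d=ctrl.camera("side"); cv2.imwrite("pics/s3.png",p[:,:,::-1])
```

```text
[ 604.82614164 -150.92599488]
over t=10.4 tcp [ 605.  -149.9  129.9] open 0.215 F [ 0.2  0.8 -0.9]
set hit=True t=11.7 tcp [ 604.8 -151.    29.7] open 0.213 F [-1.7 -0.4  5.8]
released t=12.7 tcp [ 604.3 -150.7  128.7] open 0.421 F [0.1 0.4 0.2]
```

View pics/s3.png

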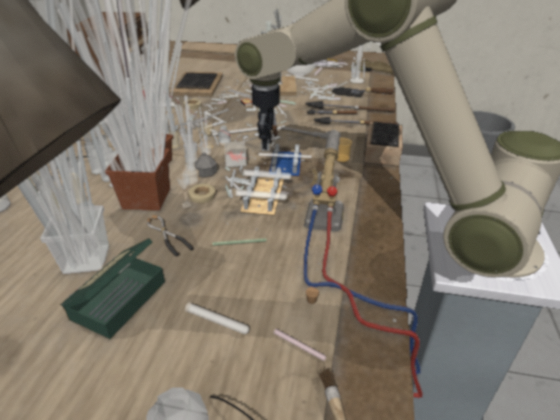

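The first tube is in the far notch at about (267,175), and it made contact at exactly the expected height. Now the second tube.

Run:
```python
from h import *
xy=(588.5,364)
ctrl.movep([600,100,140],q(85))
pick(xy,76.4,1.5,0.6)
ctrl.move_l([*xy,130],velocity=200); st('lift')
ctrl.movep([595,150,140],q(85))
place(notch(WC,WA,0),93,29.5,0.42)
ctrl.movep([600,60,160],q(93))
for cam in("side","top"):
    p,d=ctrl.camera(cam); cv2.imwrite(f"pics/{cam}4.png",p[:,:,::-1])
    for o in seg(cam,"tube_a",39,d): print(cam,"%.2f"%o[0],o[1],o[2],"%.1f"%o[3],np.round(o[4]),o[5])
a=cv2.imread("pics/top4.png")[130:230,280:440]; cv2.imwrite("pics/z4.png",cv2.resize(a,None,fx=5,fy=5,interpolation=cv2.INTER_CUBIC))
```

```text
down hit=False t=16.1 tcp [588.5 364.    1.5] open 0.597 F [ 0.3 -0.4 -0.1]
gripped t=16.5 tcp [588.7 364.1   1.8] open 0.217 F [1.  0.7 2.2]
lift t=17.3 tcp [587.9 363.7 128.4] open 0.215 F [-1.   0.  -0.6]
over t=19.1 tcp [602.3 -95.4 129.9] open 0.214 F [-0.   0.6  0.3]
set hit=True t=20.4 tcp [601.9 -97.   29.8] open 0.213 F [-2.   0.5  6.2]
released t=21.4 tcp [601.4 -96.8 128.8] open 0.420 F [-0.2 -0.3  0.1]
side 0.73 [591.6943251  -24.20353034] [597.21936035 -71.8392334 ] 95.1 [ 90. 233.] [ 4.  8. 42.]
side 0.51 [598.84305989 -93.8952822 ] [602.20837402 -92.62513733] 4.2 [142.  37.] [32. 42. 47.]
side 0.47 [ 589.76578895 -149.67890853] [ 590.49157715 -149.53207397] 3.2 [116.  34.] [33. 42. 48.]
top 0.64 [604.2262883 -94.4163335] [602.93591309 -94.49531555] 3.0 [141.  18.] [40. 45. 49.]
top 0.56 [ 607.04406682 -148.09145978] [ 603.40881348 -147.82733154] 3.2 [141.  19.] [40. 45. 50.]
```

View pics/z4.png

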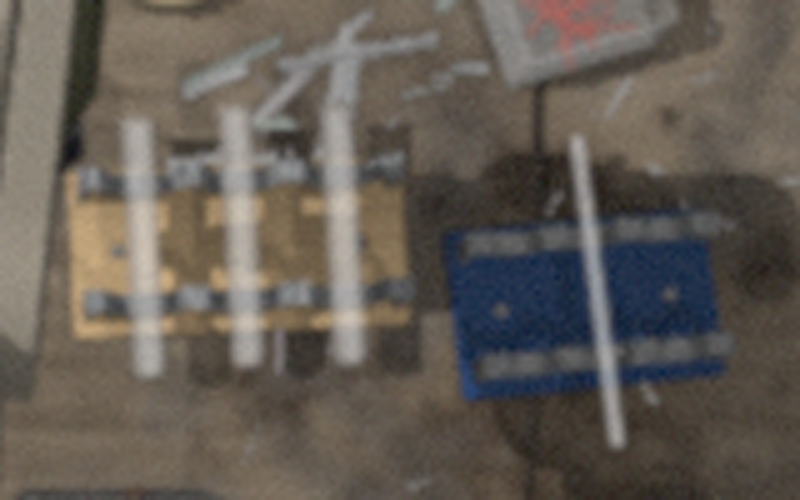

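View pics/side4.png

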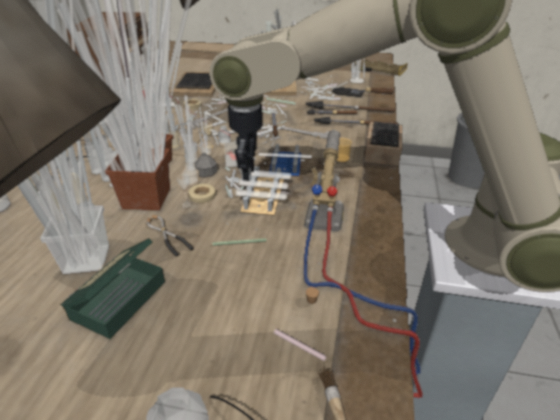

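All three tubes lie in separate notches, at about (145,245), (243,238) and (345,235) in the crop, each across both strips. Next I'll refine the rod poses and pick green.

Run:
```python
from h import *
np.set_printoptions(precision=1,suppress=True)
for cam in("side","top"):
    p,d=ctrl.camera(cam)
    for n,z in(("rod_green",4),("rod_pink",5)):
        for o in seg(cam,n,z,d)[:2]: print(cam,n,"%.2f"%o[0],o[1],o[2],"%.1f"%o[3],np.round(o[4]),o[5])
```

```text
side rod_green 0.57 [621.7 124.4] [613.9 122.6] 18.0 [125.  16.] [-1.  5.  8.]
side rod_pink 0.88 [419.8 386.3] [420.  386.4] 158.1 [ 13. 112.] [ 3.  8. 11.]
top rod_pink 0.50 [414.2 389.9] [418.6 387.5] 157.8 [ 11. 106.] [ 6.  9. 13.]
```

Run:
```python
from h import *
xy=(613.,122.2)
pick(xy,108.2,0.8,0.35)
ctrl.move_l([*xy,130],velocity=200); st('lift')
p,d=ctrl.camera("side"); cv2.imwrite("pics/s5.png",p[140:300,140:340,::-1].repeat(4,0).repeat(4,1)[:600])
```

```text
down hit=False t=24.3 tcp [613.  122.2   0.8] open 0.353 F [ 0.3 -0.7  0.5]
gripped t=24.6 tcp [613.2 122.2   1.1] open 0.076 F [-0.9 -0.2  1.7]
lift t=25.4 tcp [612.4 122.2 128.7] open 0.072 F [0.4 0.5 0.2]
```

View pics/s5.png

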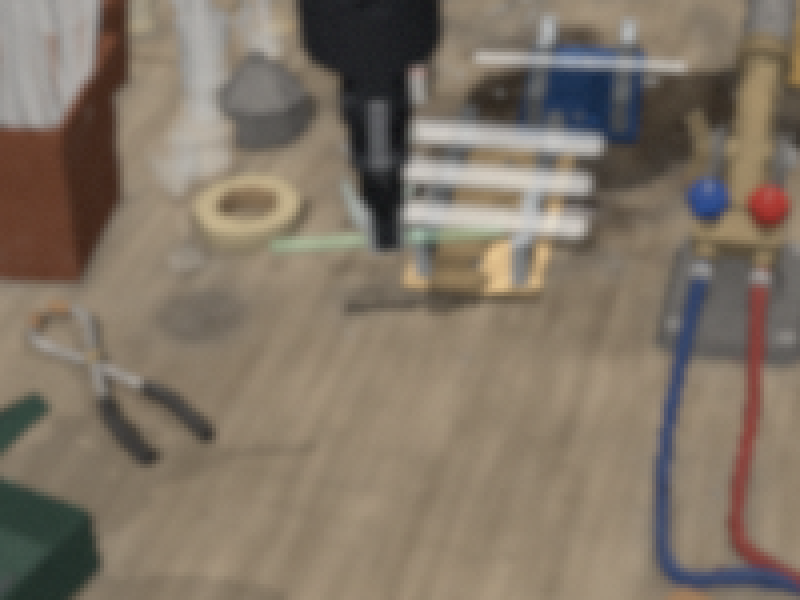

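The green rod is held level and centred, (272,245) to (510,233) in the crop. Placing it now.

Run:
```python
from h import *
place(notch(FC,FA,40),96.1,28.8,0.24)
ctrl.movep([590,0,160],q(93))
for cam in("side","top"):
    p,d=ctrl.camera(cam); cv2.imwrite(f"pics/{cam}6.png",p[:,:,::-1])
    for o in seg(cam,"rod_green",32,d)[:2]: print(cam,"%.2f"%o[0],o[1],o[2],"%.1f"%o[3],np.round(o[4]),o[5])
a=cv2.imread("pics/top6.png")[140:240,330:450]; b=cv2.imread("pics/side6.png")[130:210,220:340]
z=lambda i:cv2.resize(i,None,fx=4.5,fy=3.3,interpolation=cv2.INTER_CUBIC)
cv2.imwrite("pics/z6.png",np.vstack([z(a),z(b)]))
```

```text
over t=26.9 tcp [ 569.  -243.1  129.9] open 0.074 F [-0.3  0.4 -0. ]
set hit=True t=28.2 tcp [ 568.5 -244.4   29.1] open 0.072 F [-1.4  0.6  5.9]
released t=29.1 tcp [ 568.  -243.9  128.7] open 0.241 F [-0.6 -0.4  0.1]
top 0.71 [ 563.50727899 -242.65769489] [ 566.53674316 -242.5737915 ] 6.1 [128.  10.] [12. 34. 38.]
top 0.61 [ 574.45113008 -285.03424772] [ 577.97619629 -283.95950317] 6.5 [166.  14.] [ 5. 34. 38.]
```

View pics/z6.png

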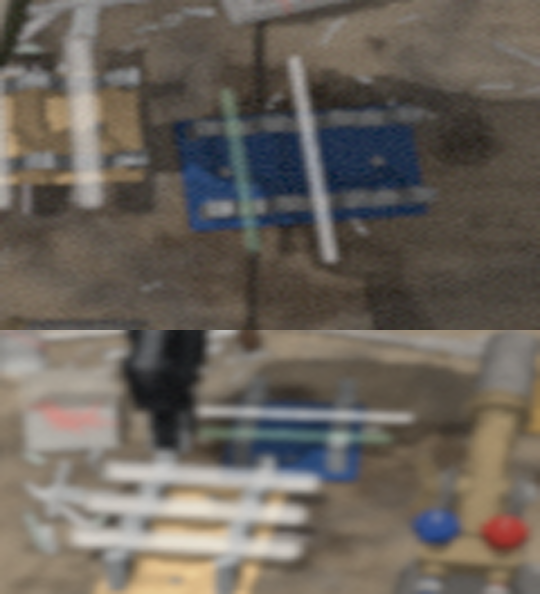

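Green lies across both strips in the +40 notch, at (240,170) in the crop. Pink next.

Run:
```python
from h import *
xy=(419.5,387.)
ctrl.movep([560,240,150],q(80))
pick(xy,68.,1.2,0.35)
ctrl.move_l([*xy,150],velocity=200); st('lift')
ctrl.movep([560,240,150],q(80))
ctrl.movep([605,0,180],q(93)); st()
place(notch(FC,FA,-40),96.1,29.2,0.24)
ctrl.movep([590,0,160],q(93))
for cam in("side","top"):
    p,d=ctrl.camera(cam); cv2.imwrite(f"pics/{cam}7.png",p[:,:,::-1])
    for o in seg(cam,"rod_pink",32,d)[:2]: print(cam,"%.2f"%o[0],o[1],o[2],"%.1f"%o[3],np.round(o[4]),o[5])
a=cv2.imread("pics/top7.png")[140:240,330:450]; b=cv2.imread("pics/side7.png")[130:210,220:340]
z=lambda i:cv2.resize(i,None,fx=4.5,fy=3.3,interpolation=cv2.INTER_CUBIC)
cv2.imwrite("pics/z7.png",np.vstack([z(a),z(b)]))
```

```text
down hit=False t=33.4 tcp [419.5 387.    1.2] open 0.351 F [ 0.2 -0.  -0.4]
gripped t=33.7 tcp [419.7 387.1   1.5] open 0.098 F [-0.4 -0.3  1.6]
lift t=34.6 tcp [419.  386.7 148.8] open 0.098 F [-0.3 -0.1 -0.5]
 t=36.4 tcp [604.8   1.7 179.9] open 0.100 F [ 0.4  1.8 -0.1]
over t=37.6 tcp [ 577.8 -322.4  130.3] open 0.097 F [-0.6  0.2  0.9]
set hit=True t=38.9 tcp [ 577.1 -324.5   29.8] open 0.095 F [ 1.4 -3.2  0.4]
released t=39.8 tcp [ 576.6 -323.4  128.6] open 0.240 F [ 0.5 -0.4 -0.8]
side 0.42 [ 564.40984838 -327.63687529] [ 564.54632568 -327.5944519 ] 5.7 [72. 21.] [-1. 34. 38.]
top 0.52 [ 575.72812542 -322.87362501] [ 576.70428467 -322.82394409] 6.4 [109.  11.] [32. 37. 40.]
```

View pics/z7.png

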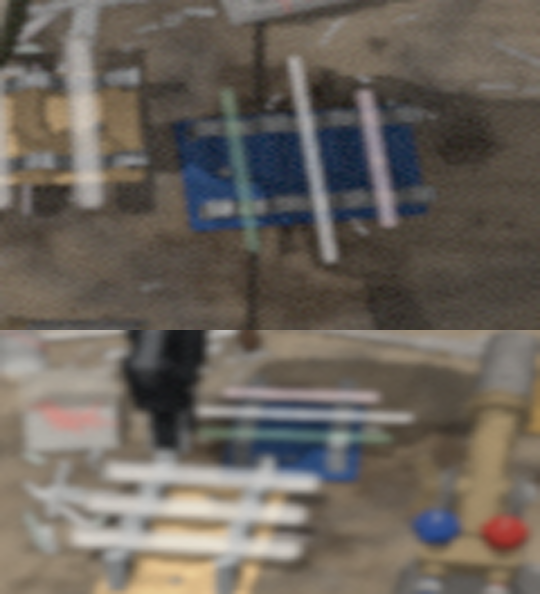

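Pink lies across both strips in the −40 notch, at (377,160), and the other pieces are undisturbed. Now the cork.

Run:
```python
from h import *
np.set_printoptions(precision=1,suppress=True)
ctrl.movep([560,240,150],q(45))
xy=(411.,270.5)
pick(xy,0.,5,0.55,hover=110)
ctrl.move_l([*xy,180],velocity=200); st('lift')
p,d=ctrl.camera("side"); cv2.imwrite("pics/s8.png",cv2.resize(p[180:340,230:430,::-1],None,fx=3.6,fy=3.6))
```

```text
down hit=False t=44.8 tcp [411.  270.5   5. ] open 0.552 F [-0.2 -0.3 -0.2]
gripped t=45.1 tcp [411.2 270.6   5.3] open 0.299 F [0.2 0.1 2.5]
lift t=46.1 tcp [410.5 270.3 178.9] open 0.298 F [-0.  -1.1  0. ]
```

View pics/s8.png

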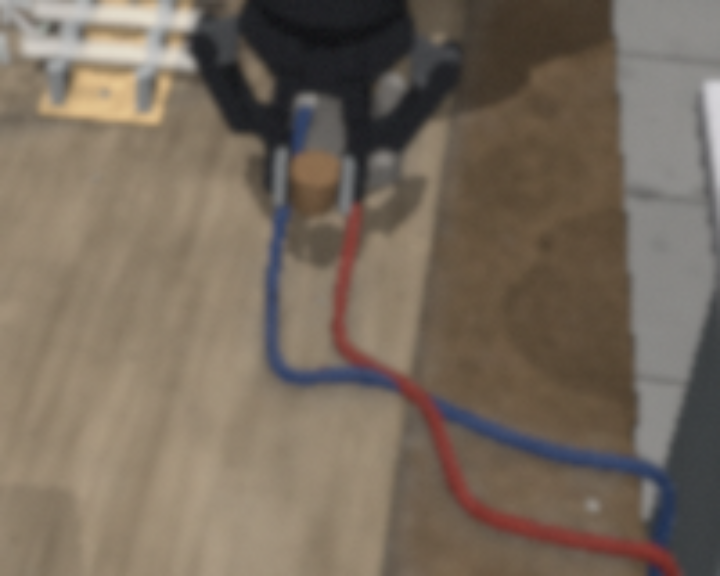

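The cork is held upright at (315,180) in the crop. I'll go round behind the burner, high and wide, to the jar.

Run:
```python
from h import *
ctrl.movep([560,240,260],q(0)); ctrl.movep([620,0,300],q(0)); ctrl.movep([540,-280,280],q(0))
j=(400.,-359.8)
ctrl.movep([*j,130],q(0)); st('over')
ctrl.move_l([*j,80],velocity=150); print(ctrl.move_l([*j,66],velocity=30,stop_force=5)); st('at')
for cam in("top","side"):
    p,d=ctrl.camera(cam); c,r=pix(cam,[[*j,62]])[0].astype(int)
    cv2.imwrite(f"pics/{cam}9.png",cv2.resize(p[r-40:r+40,c-50:c+50,::-1],None,fx=5,fy=5,interpolation=cv2.INTER_CUBIC)); print(c,r)
a=[cv2.imread(f"pics/{c}9.png") for c in("top","side")]; cv2.imwrite("pics/z9.png",cv2.resize(np.hstack(a),(800,320)))
```

```text
over t=49.9 tcp [ 401.3 -359.8  131.1] open 0.298 F [0.2 0.2 0.3]
False
at t=51.0 tcp [ 400.  -359.8   66. ] open 0.298 F [ 1.3 -0.5  1. ]
432 254
343 141
```

View pics/z9.png

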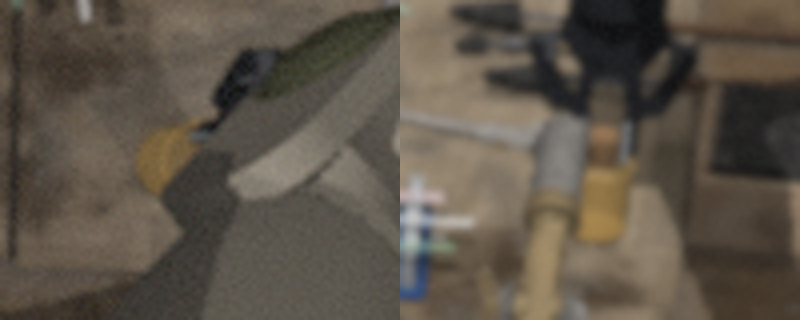

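The cork is centred over the jar mouth in the side view, at (603,145) above the rim at (607,170). Releasing it now.

Run:
```python
from h import *
np.set_printoptions(precision=1,suppress=True)
ctrl.set_gripper(0.5); ctrl.hold(0.4); st()
ctrl.move_l([400,-359.8,260],velocity=200)
ctrl.movep([330,-500,280],q(-40)); st()
for cam in("top","side"):
    p,d=ctrl.camera(cam); cv2.imwrite(f"pics/{cam}10.png",p[:,:,::-1])
    for n,z in(("stopper",25),("tube_a",39),("racked_tube",39),("rod_green",32),("rod_pink",33),("racked_rod",32)):
        for o in seg(cam,n,z,d)[:3]: print(cam,n,"%.2f"%o[0],o[1],o[2],"%.1f"%o[3],np.round(o[4]),o[5])
    rr,cc=np.indices(d.shape); P=proj(cam,d.ravel(),rr.ravel(),cc.ravel())
    k=(d.ravel()>0)&(np.hypot(P[:,0]-400,P[:,1]+360)<18)&(P[:,2]<120); print(cam,'jar inside z',np.percentile(P[k,2],[0,25,50,75,100]))
a=cv2.imread("pics/top10.png")[140:280,280:460]; cv2.imwrite("pics/z10.png",cv2.resize(a,None,fx=4.2,fy=4.2,interpolation=cv2.INTER_CUBIC))
a=cv2.imread("pics/side10.png")[100:250,220:420]; cv2.imwrite("pics/z11.png",cv2.resize(a,None,fx=4,fy=4,interpolation=cv2.INTER_CUBIC))
```

```text
t=51.8 tcp [ 400.  -359.8   66. ] open 0.502 F [0.3 0.7 0.7]
 t=53.6 tcp [ 330.  -499.6  279.1] open 0.498 F [ 0.2  0.3 -0.2]
top stopper 0.47 [ 400.1 -359.8] [ 399.9 -360.1] 17.2 [24. 23.] [26. 29. 32.]
top stopper 0.20 [ 580.8 -324.7] [ 577.9 -324.2] 6.3 [104.   9.] [34. 37. 40.]
top tube_a 0.75 [603.7 -94.3] [602.9 -94.6] 3.0 [141.  18.] [40. 45. 49.]
top tube_a 0.62 [ 602.  -149.3] [ 603.5 -149.1] 2.5 [141.  22.] [ 9. 45. 49.]
top racked_tube 0.65 [598.1 -42.1] [596.9 -42.1] 2.9 [136.  18.] [40. 45. 49.]
top rod_green 0.43 [ 567.1 -242.2] [ 566.5 -242.1] 6.3 [128.   8.] [31. 35. 39.]
top rod_pink 0.63 [ 575.3 -323. ] [ 576.4 -323. ] 5.9 [109.  15.] [ 6. 36. 40.]
top racked_rod 0.64 [ 576.6 -284.5] [ 576.6 -283.8] 6.5 [169.  11.] [ 2. 34. 38.]
top racked_rod 0.49 [597.5 -93. ] [598.3 -94.6] 93.4 [ 91. 182.] [ 4.  8. 43.]
top jar inside z [-0.1 27.1 28.5 30.1 33.5]
side tube_a 0.51 [600.8 -95.2] [602.7 -96. ] 3.4 [142.  37.] [31. 42. 47.]
side tube_a 0.34 [ 558.3 -219.2] [ 565.2 -221.7] 102.6 [ 89. 147.] [ 4.  8. 36.]
side tube_a 0.19 [ 556.4 -231.8] [ 564.6 -230.9] 5.4 [120.  16.]
[... 161 characters left out ...]
29. 35. 38.]Traceback (most recent call last):
  File "<stdin>", line 11, in <module>
    return _quantile_unchecked(
        a, q, axis, out, overwrite_input, method, keepdims, weights)
    return _ureduce(a,
                    func=_quantile_ureduce_func,
    ...<5 lines>...
                    overwrite_input=overwrite_input,
                    method=method)
    r = func(a, **kwargs)
    result = _quantile(arr,
                       quantiles=q,
    ...<2 lines>...
                       out=out,
                       weights=wgt)
    slices_having_nans = np.isnan(arr[-1, ...])
                                  ~~~^^^^^^^^^
IndexError: index -1 is out of bounds for axis 0 with size 0
```

Run:
```python
import cv2
a=cv2.imread("pics/top10.png")[140:280,280:460]; cv2.imwrite("pics/z10.png",cv2.resize(a,None,fx=4.2,fy=4.2,interpolation=cv2.INTER_CUBIC))
```

```text
(no output)
```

View pics/z10.png

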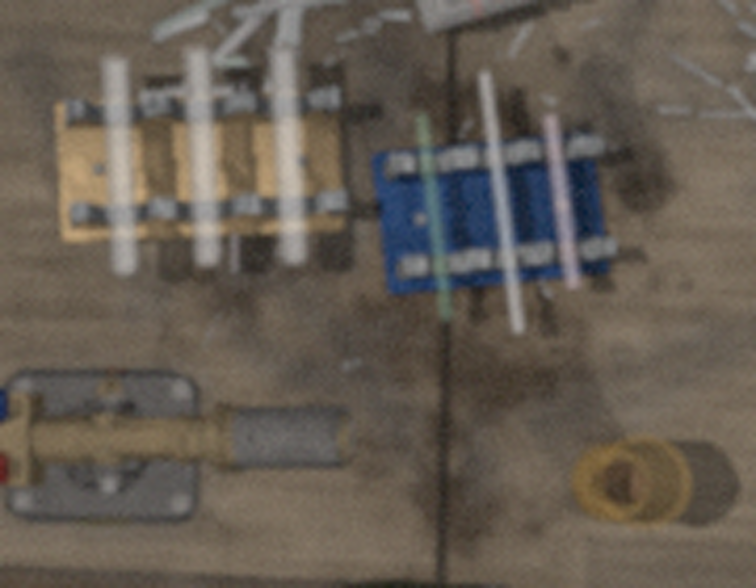

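The picture shows three tubes at about (120,165), (205,155) and (290,155), each in its own notch. The green, clear and pink rods are at (435,215), (500,200) and (560,200), and the cork is inside the jar at (622,480). I'm handing the job in.

```bash
python3 -c "
from bench import ctrl
ctrl.finish_job(); print(ctrl.get_time_s())"
```

```text
the job is handed in; nothing more can be done
the job is handed in; nothing more can be done
```

The job is done and handed in, with the clock at about 54 s of the 134 s allowed. I worked in the order asked:
- **Tubes:** one loose tube is in the −54 notch of the wide rest, the other in the middle notch.
- **Rods:** green is in the +40 notch of the fine rest and pink is in the −40 notch.
- **Cork:** dropped into the amber jar.

Each glass piece was lowered until light contact and then released. The racked tube and racked rod were not touched.

**Last checks:**
- **Fit:** in the top camera every piece sits at notch height, lies within about 1° of its rest's axis and is centred to within about 2 mm. The cork's top reads about 29 mm inside the jar, so it is standing on the jar's floor.
- **Racked pieces:** the racked rod reads where it started. The racked tube's readings vary by about 3 mm between views, which I put down to detection noise.
- **Weak spots:** pink's contact on setting down was mostly sideways, about 3 N, but its final height and the pictures show it fully down. The final side-camera check was incomplete: it missed several pieces, gave some false hits, and had no depth reading inside the jar. The final positions therefore rest mainly on the top camera.

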